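# Seat the square reference plate and trigger the scanner check

## Task

Take the square steel reference plate from the sloped rack and seat it, gridded face up, fully home in the square pocket of the scanner check station, against its sprung jaw (push the jaw back with the plate's edge), so that it lies flush. Then squeeze the trigger of the clamped scanner fully, hold it for a moment and let it go. Leave the round disc, bottle, cup and slide box where they are.

Things in the scene. Friction and masses are not known exactly. Their poses are not given: they have to be found in the camera images.
- plate: square steel plate, 50 x 50 x 10 mm, 160 g or so, a grid of fine dark lines on its top face; lies on the rack's sloped bed, tilted 30 degrees. Origin at the centre of its underside, z out of the gridded face, x up the slope, y level along the rack; the side faces square to y are free for gripping
- disc: round steel disc, 50 mm across, 10 mm thick, lying on the rack beside the square plate (centres 124 mm apart, either side). A bystander. Origin at the centre of its underside, z out of its top face
- rack: fixed white rack on the bench, 90 x 260 mm, with a flat bed sloping up by 30 degrees towards its +x (away from the robot). Origin at the centre of its foot, on the bench. The bed's middle line, on which both plates are centred (at y = -62 and +62 mm), is 58 mm up; a lip 28 mm down-slope of it stands 6 mm above the bed and spans the whole length
- station: fixed check station: grey base 130 (x) x 310 (y) x 12 mm; at +y a white nest block 100 x 100 mm, top 32 mm above the bench, with the square pocket; at -y a hand scanner clamped upside down on a post, head low and slanting to the nest, grip pointing straight up (top 210 mm above the bench). Origin on the bench under the middle of the base
- nest (a point): where the middle of the seated plate lies, at the height of the nest block's top; axes as the station's. Pocket: 10 mm deep, flat dark floor, no finger notches; a fixed wall 25 mm away at +x, side walls 26 mm away at -y and +y, and at -x (robot's side) a sprung jaw in place of a wall; the walls' tops are level with the block's top
- jaw_face (a point): middle of the upper edge of the jaw's upright face. The jaw, an aluminium bar 10 x 50 x 10 mm, level with the block's top, closes the pocket's -x side; at rest 21 mm from the nest point, so the pocket is 46 mm long and the plate cannot go straight down: its low edge goes in tilted, pushes the jaw back, then the other edge comes down inside the fixed wall
- jaw (a joint): how far the jaw is pushed back towards -x, 0 at rest, at most 0.012 m; 0.004 with the plate seated, which it then clamps with 5 N (3 N at rest, 9 N at its end)
- grip (a point): centre of the scanner's upright grip, 30 mm above this point the grip ends; the grip is 30 mm thick along y and 34 mm along x; axes as the station's. The trigger is on its +y side (towards the nest)
- trigger_pad (a point): point on the outer face of the trigger paddle (20 mm wide along x, 58 mm long), 15 mm below its free upper end; 42 mm from the grip's middle plane at rest, about 26 mm when fully squeezed
- trigger (a joint): angle of the sprung trigger, 0 at rest, 0.3 rad fully squeezed against the grip; hinged at its lower end about the station's x, takes about 6 N at the pad
- bottle: amber bottle, 48 mm across, 110 mm tall, a bystander; origin at the centre of its underside
- cup: white cup, 64 mm across, 60 mm tall, a bystander; origin at the centre of its underside
- slide_box: closed grey box, 85 x 100 x 35 mm, a bystander; origin at the centre of its underside
There are look-alikes about, which are no part of the job. Leave any red look-alike of the plate alone.

How it is judged (in metres and radians):
On the way, in this order (a step that is already met when the one before it is completed fails the run):
1. the square plate lies flush in the pocket, let go (horizontal distance between plate and nest below 0.003 m and z of plate in the frame of nest below -0.0085 m and angle between plate's own z axis and vertical below 0.04 rad and contact force between the fingers and plate below 0.2 N), for 0.2 s.
2. the trigger is squeezed fully and held a moment (value of joint trigger above 0.25 rad), for 0.2 s.
At the end, for the whole second after the job is handed in: The square plate rests gridded face up in the pocket, centred within 3 mm, its underside at least 8.5 mm below the mouth (flush within 1.5 mm), tilted less than 0.04 rad, at rest; the trigger has sprung back to below 0.05 rad after a full squeeze (over 0.25 rad for 0.2 s) made with the plate seated (horizontal distance between plate and nest below 0.003 m and z of plate in the frame of nest below -0.0085 m and angle between plate's own z axis and vertical below 0.04 rad and linear speed of plate below 0.02 m/s and value of joint trigger below 0.05 rad); the robot touches nothing.
It fails at once if the disc is moved more than 30 mm (distance of disc from where it was at the start of the episode above 0.03 m).
It fails at once if the bottle is moved more than 30 mm or tipped (distance of bottle from where it was at the start of the episode above 0.03 m or angle between bottle's own z axis and vertical above 0.5 rad).
It fails at once if the cup is moved more than 30 mm or tipped (distance of cup from where it was at the start of the episode above 0.03 m or angle between cup's own z axis and vertical above 0.5 rad).
It fails at once if the slide box is moved more than 30 mm (distance of slide_box from where it was at the start of the episode above 0.03 m).
It also fails if it takes over 58 s, if anything falls off the work surface, if the arm or the gripper's body presses on something with over 40 N, if the wrist force passes 120 N, or if a joint passes its speed limit or range.

## Robot

A 6-joint arm with a two-finger parallel gripper is mounted at the origin on the work surface. World frame = base frame: x ahead of the robot, y to its left, z up, the work surface at z = 0. Lengths are in m, angles in degrees, forces in N, time in s.
With the tool pointing down it reaches from about 0.4 to 0.825 m from the base axis. Payload 7 kg.
Tool frame: the origin (TCP) lies midway between the tips of the shut fingers; the grasp point (between the pads) lies 19 mm behind it (r.grip_depth is the distance from the TCP to the grasp point, in m); z points along the fingers, y is the line along which they close (so a half turn about z gives the same grasp; the last joint's range is limited). The gripper opens to 88 mm and grips with 3 to 60 N. Pads are 19 mm wide; open, the fingers measure 130 mm over their backs; the gripper's body (78 mm by 193 mm) begins 47 mm behind the grasp point.
Start: joints at [-57.634, 20.546, 0.682, 0, -70.136, -16.507], TCP at [0.184, -0.649, 0.227] pointing down, gripper open.
Joint ranges: [-176.03, 176.03], [-82.01, 121.73], [-58.28, 71.71], [-173.87, 95.51], [-174.79, -0.11], [-173.66, 173.66]. Speed limits (degrees/s): [136.94, 136.94, 172.46, 180, 180, 180].

## Interface

Orientations are given as [roll, pitch, yaw] about the fixed x, y, z axes, in that order (R = Rz(yaw) Ry(pitch) Rx(roll)).
In Python, from plant import r, capture, close_job, search_frame, outline_of gives the robot as it stands.
- The arm moves only by the shell command python3 -m creep 'ROWS' [FORCE]. ROWS is JSON, a list of rows, each a list of 7 numbers: the finger opening in mm, from 0 to 87.6, then the shift along the world's x, y, z in units of 25 mm (1.0 is 25 mm), then the turn, a rotation vector about the world's x, y, z in degrees. In form: [[hand, x, y, z, ax, ay, az], ...]. A call has 1 to 8 rows; each row shifts and turns the commanded pose from where the row before left it; what a row does not reach is not made up. A row lasts 1/12 s, in which the tool goes at most 41.7 mm and 7.16 degrees, less where a joint would pass 70% of its speed; a pose out of reach is approached as far as the arm can. A call is refused whole if a number of a shift passes 1 or a number of a turn 7.16, either way. A call with a gripper value outside its range is refused whole. The fingers move at their own pace and stop on an object; FORCE is the grip in N (left out, the last holds). Time passes only in rows, so rows that do not move let the fingers close. It gives the time, the measured TCP pose, the force, the opening and the grip force at its end, in the units of the state.
- r.get_state(): the state, without advancing time (a new reading comes with each control period).
- capture(name): name is "scene" or "top" or "wrist"; returns a dict with "frame" (400x640x3 uint8, red, green, blue), "K" (3x3 intrinsics, pixels), "k1" (the pictures are not rectified: a ray, as slopes to the right and down, at radius r is drawn at 1 + k1 r^2 times it, then the intrinsics apply), "origin" and "rotation" of the camera in the world. Camera axes: x right, y down, z forward; pixel columns grow to the right and rows downward; lengths in m; the calibration is good to about 2 mm. A picture is of the moment at which its call begins. There is no depth.
- close_job(): hands the job in; it is judged then, once.
Trained networks look in a picture, given as the dict that the camera call returned (one of the last four; its "shot" number tells which), for a name from the list of things; names that differ only in an ending like _2 or _b are one class to them, and where a whole thing is asked for, a point or a joint stands for the part that bears it (a point fixed in the world has none). Each returns a list of dicts, best first, with "conf" (0 to 1); they miss things now and then, are a little off and sometimes report something else, mostly with a low value. They report only what shows in the picture. A call takes as long as a camera call. They do not tell look-alikes from the thing itself.
- search_frame(picture, target): "bbox" ([left, top, right, bottom] in pixels, round what is visible of it).
- outline_of(picture, target): "region" (400x640 bool, what is visible of it) and "bbox" ([left, top, right, bottom] in pixels, round what is visible of it).
The state is a dict: "time_s": time; "joints": joint angles; "qd": joint speeds; "joint_torque": joint torques, N m; "tcp_pos": TCP position; "eef_rot": TCP orientation; "contact_force": force on the tool from outside, world axes, zero at the start; "moment": the same for the moment, N m; "gripper_width": finger opening in m; "gripper_force": force on a finger pad.
Only numpy, scipy, OpenCV 4.12 (cv2) and the standard library are available. Lean on these libraries where they do the work, as an engineer would, in place of code of your own. Each camera call takes 0.05 s, during which the arm holds its last target. There are 200 camera calls.

## Working session

There is one attempt and no reset: what is moved stays moved. The work goes in short steps, Python scripts to look and compute and a shell command to move; the robot and the scene stay as the last step left them, time stands still between calls to the robot, and variables do not carry over. Pictures are saved under pics/ and viewed, at most 10 in all, crops included, and the job is handed in when it is done.

```bash
ls; mkdir -p pics; python3 - <<'E'
from plant import r,capture,search_frame
import cv2
print(r.get_state(), r.grip_depth)
for n in("scene","top"):
    c=capture(n); cv2.imwrite(f"pics/{n}0.png",c["frame"][:,:,::-1])
    print(n,c["K"],c["k1"],c["origin"],c["rotation"])
    for t in("plate","disc","rack","station","jaw_face","trigger_pad","grip","bottle","cup","slide_box"):
        print(t,[(d["bbox"],round(d["conf"],2)) for d in search_frame(c,t)][:4])
E
```

```text
pics
{'time_s': 0.0, 'joints': array([-5.76330125e+01,  2.05898651e+01,  6.32931958e-01, -2.00018980e-02,
       -7.01366524e+01, -1.65088347e+01]), 'qd': array([-0.02244715,  0.0824039 ,  0.07509652,  0.09633354,  0.02202499,
       -0.06508463]), 'joint_torque': array([-3.73591929e-04, -5.82723820e+01,  2.93048304e+01,  6.99739963e+00,
        6.84063751e-03, -1.61254188e-04]), 'tcp_pos': array([ 0.18430196, -0.64882857,  0.2256344 ]), 'eef_rot': array([ 1.79904929e+02, -8.56812605e-03, -1.64148652e+02]), 'contact_force': array([-0.11945556,  0.32153464, -0.18707956]), 'moment': array([ 0.03136763,  0.02678478, -0.01308922]), 'gripper_force': 0.0, 'gripper_width': 0.08770033811135819} 0.0188
scene [[501.85400313   0.         320.23054967]
 [  0.         501.85400313 199.06318651]
 [  0.           0.           1.        ]] 0.04762363065499881 [ 1.31659135 -0.45727222  1.1832524 ] [-140.60725466   -0.67444141   62.19403247]
plate [([374.5, 145.6, 395.2, 158.9], 0.67), ([394.8, 210.2, 416.2, 225.3], 0.58), ([384.4, 170.7, 407.5, 180.5], 0.51), ([430.7, 208.0, 455.0, 221.4], 0.5)]
disc
[... 715 characters left out ...]
.6, 168.5, 233.8], 0.76), ([277.2, 204.2, 392.0, 261.9], 0.45), ([293.5, 244.6, 306.8, 248.5], 0.37)]
rack [([128.9, 195.8, 231.7, 245.2], 0.83)]
station [([276.1, 203.1, 390.1, 263.6], 0.7), ([145.8, 214.6, 167.5, 233.0], 0.52)]
jaw_face [([129.3, 194.9, 232.9, 245.6], 0.65)]
trigger_pad [([291.4, 247.0, 305.4, 246.3], 0.68), ([359.9, 222.8, 364.3, 233.3], 0.64), ([444.0, 197.8, 467.7, 218.5], 0.26)]
grip [([276.3, 202.7, 389.8, 260.2], 0.98), ([359.7, 223.0, 362.9, 234.1], 0.54)]
bottle [([441.1, 198.1, 467.3, 218.4], 0.63), ([359.7, 220.8, 364.3, 234.4], 0.59), ([291.8, 242.9, 310.1, 249.0], 0.48)]
cup [([328.1, 115.3, 350.8, 140.1], 0.88)]
slide_box [([228.7, 110.9, 273.8, 151.4], 0.85)]
```

```bash
python3 - <<'E'
import cv2,numpy as np
a=cv2.imread("pics/top0.png");
cv2.imwrite("pics/topcrop.png",cv2.resize(a[100:290,110:310],(800,600) if 0 else (632,600),interpolation=cv2.INTER_CUBIC))
E
```

```text
(no output)
```

View pics/top0.png

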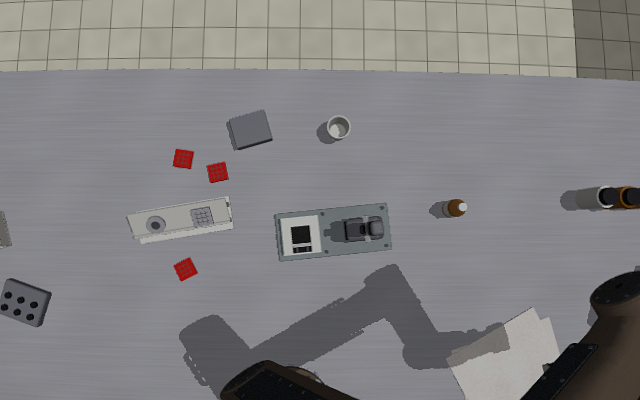

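View pics/topcrop.png

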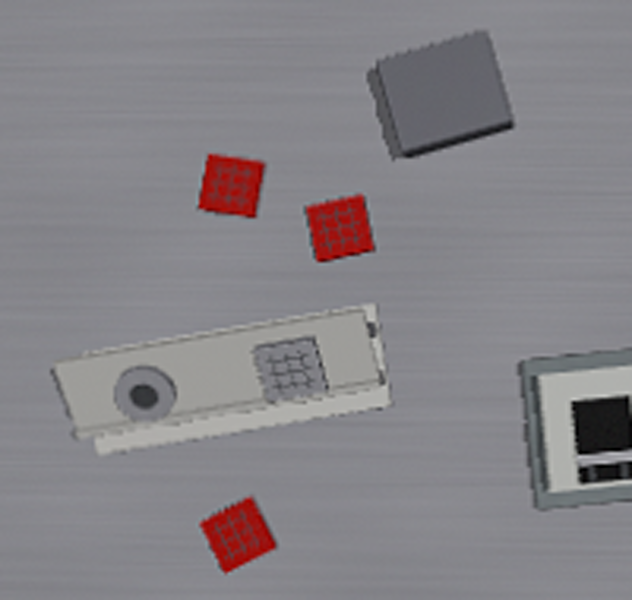

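The grey gridded plate at (202,216) on the rack is the one meant. The three gridded squares at (184,159), (217,172) and (185,269) are red look-alikes lying on the bench. The disc is at (156,224). The nest pocket is at (301,235), with the jaw just below it at (301,248) and the scanner at (365,229).

```bash
cat > h.py <<'E'
import numpy as np,cv2
from scipy.spatial.transform import Rotation as R
def cam(c): return R.from_euler("xyz",c["rotation"],degrees=True).as_matrix() if np.ndim(c["rotation"])==1 else np.array(c["rotation"])
def proj(c,P):
    p=(np.atleast_2d(P)-c["origin"])@cam(c); s=p[:,:2]/p[:,2:]
    s=s*(1+c["k1"]*(s**2).sum(1,keepdims=True)); K=c["K"]
    return s*[K[0,0],K[1,1]]+[K[0,2],K[1,2]]
def ray(c,uv):
    K=c["K"]; d=(np.atleast_2d(uv).astype(float)-[K[0,2],K[1,2]])/[K[0,0],K[1,1]]; s=d.copy()
    for _ in range(20): s=d/(1+c["k1"]*(s**2).sum(1,keepdims=True))
    return np.c_[s,np.ones(len(s))]@cam(c).T
def onz(c,uv,z):
    v=ray(c,uv); o=np.array(c["origin"]); return o+v*((np.asarray(z)-o[2])/v[:,2])[:,None]
E
python3 - <<'E'
from h import *
from plant import *
c=capture("top")
for t,z in(("rack",.05),("station",.012),("plate",.062)):
    for d in outline_of(c,t)[:3]:
        m=d["region"].astype(np.uint8)
        b=cv2.boxPoints(cv2.minAreaRect(cv2.findNonZero(m)))
        print(t,round(d["conf"],2),d["bbox"],b.tolist()); P=onz(c,b,np.full(4,z)); print(P.round(4)[:,:2].tolist(),P.mean(0).round(4))
print("pocket dark",onz(c,[[291,227],[311,225],[312,243],[293,245]],np.full(4,.032)).round(4).tolist())
print("grip top?",onz(c,[[372,229]],np.array([.2])), "base block corners",onz(c,[[281,218],[322,214]],np.full(2,.032)))
w=capture("wrist");print(w["K"],w["origin"],w["rotation"],w["k1"])
E
```

```text
rack 0.62 [128.6, 196.6, 231.7, 245.9] [[126.95481872558594, 211.6544952392578], [228.50584411621094, 194.92845153808594], [234.15980529785156, 229.2560272216797], [132.60877990722656, 245.98207092285156]]
[[0.5311, 0.4319], [0.5777, 0.1605], [0.4869, 0.144], [0.4402, 0.414]] [0.509  0.2876 0.05  ]
rack 0.57 [276.3, 201.6, 389.0, 258.5] [[274.5872497558594, 213.654541015625], [386.2051086425781, 201.44635009765625], [391.4082336425781, 249.01788330078125], [279.7903747558594, 261.22607421875]]
[[0.5289, 0.0377], [0.5633, -0.2591], [0.4368, -0.2727], [0.4038, 0.0227]] [ 0.4832 -0.1178  0.05  ]
station 0.83 [277.0, 203.8, 389.7, 260.5] [[274.6036071777344, 212.76910400390625], [386.2792053222656, 201.41226196289062], [391.2658386230469, 250.44754028320312], [279.5902404785156, 261.80438232421875]]
[[0.5326, 0.0404], [0.5658, -0.2662], [0.4312, -0.2796], [0.3994, 0.0255]] [ 0.4823 -0.12    0.012 ]
plate 0.72 [206.9, 164.6, 226.6, 183.5] [[205.61538696289062, 165.07693481445312], [224.4615478515625, 161.30770874023438], [228.03848266601562, 179.19232177734375], [209.19232177734375, 182.9
[... 476 characters left out ...]
09375, 147.21620178222656], [193.45947265625, 150.2432403564453], [190.43243408203125, 168.40541076660156]]
[[0.6541, 0.3094], [0.7027, 0.3028], [0.6948, 0.254], [0.6463, 0.2607]] [0.6745 0.2817 0.062 ]
pocket dark [[0.494, -0.0054, 0.032], [0.4997, -0.059, 0.032], [0.4515, -0.062, 0.032], [0.4459, -0.0111, 0.032]]
grip top? [[ 0.4897304  -0.19871239  0.2       ]] base block corners [[ 0.51794851  0.02167052  0.032     ]
 [ 0.52940585 -0.08837377  0.032     ]]
[[282.63726481   0.         318.626746  ]
 [  0.         282.63726481 195.95196738]
 [  0.           0.           1.        ]] [ 0.10762128 -0.67128356  0.38364949] [ 1.62934087e+02 -4.23895842e-03  1.05896494e+02] -0.03960276328324657
```

```bash
python3 -m creep '[[87,0.4,0.9,1,0,0,-4.9],[87,0.5,1,1,0,0,-4.9],[87,0.6,1,1,0,0,0],[87,0.6,1,0,0,0,0],[87,0.6,1,0,0,0,0],[87,0.6,1,0,0,0,0],[87,0.6,1,0,0,0,0],[87,0.6,1,0,0,0,0]]'
python3 -m creep '[[87,0.5,1,0,0,0,0],[87,0.5,1,0,0,0,0],[87,0.6,1,0,0,0,0],[87,0.6,1,0,0,0,0],[87,0.6,1,0,0,0,0],[87,0.6,1,0,0,0,0],[87,0.6,1,0,0,0,0],[87,0.6,1,0,0,0,0]]'
python3 -m creep '[[87,0.5,1,0,0,0,0],[87,0.5,1,0,0,0,0],[87,0.5,1,0,0,0,0],[87,0.5,1,0,0,0,0],[87,0.5,1,0,0,0,0],[87,0.3,0.5,0,0,0,0],[87,0,0,0,0,0,0]]'
python3 - <<'E'
from plant import *
import cv2,pickle
c=capture("wrist"); pickle.dump(c,open("w1.pkl","wb"))
cv2.imwrite("pics/w1.png",cv2.resize(c["frame"][:,:,::-1],(800,500),interpolation=cv2.INTER_CUBIC)); print(c["origin"],c["rotation"],r.get_state()["tcp_pos"])
E
```

```text
time_s: 2.02
tcp_pos: [0.2974, -0.4505, 0.3018]
eef_rot: [-180.0, 0.0, -173.9]
contact_force: [0.5, 0.0, 0.1]
gripper_width: 0.0874
gripper_force: 0.0
time_s: 2.68
tcp_pos: [0.4124, -0.2505, 0.3019]
eef_rot: [-180.0, 0.0, -173.9]
contact_force: [1.8, -1.0, 0.2]
gripper_width: 0.0869
gripper_force: 0.0
time_s: 3.27
tcp_pos: [0.4831, -0.1123, 0.3014]
eef_rot: [180.0, 0.0, -173.8]
contact_force: [0.0, -0.3, 0.1]
gripper_width: 0.0868
gripper_force: 0.0
[ 0.40373534 -0.12109864  0.45854408] [ 1.62920968e+02 -7.95965229e-03  9.62432803e+01] [ 0.48243537 -0.11327231  0.3014498 ]
```

View pics/w1.png

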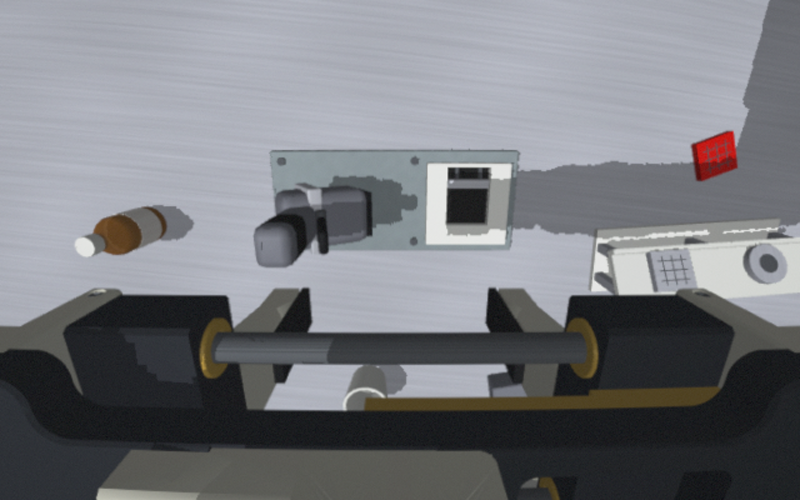

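```bash
python3 - <<'E'
from h import *
import pickle
c=pickle.load(open("w1.pkl","rb")); g=cv2.cvtColor(c["frame"],cv2.COLOR_RGB2GRAY)
def sp(l):
    p=np.array(l,np.float32).reshape(-1,1,2)*.8
    return cv2.cornerSubPix(g,p.copy(),(3,3),(-1,-1),(3,50,.01)).reshape(-1,2)
for n,l,z in(("block",[(427,163),(513,164),(508,245),(426,244)],.032),("base",[(271,151),(519,151),(513,250)],.012),("pocket",[(447,167),(490,167),(488,226),(446,224)],.032)):
    q=sp(l); print(n,(q/.8).round(1).tolist()); P=onz(c,q,np.full(len(q),z)); print(P[:,:2].round(4).tolist(), P.mean(0).round(4), np.linalg.norm(np.diff(P,axis=0),axis=1).round(4))
a=c["frame"][120:210,200:420,::-1]
cv2.imwrite("pics/w1c.png",cv2.resize(a[:,:],None,fx=3.6,fy=3.6,interpolation=cv2.INTER_CUBIC))
E
```

```text
block [[427.29998779296875, 163.39999389648438], [511.0, 163.8000030517578], [508.0, 245.0], [425.5, 243.60000610351562]]
[[0.43, -0.0836], [0.4193, 0.0153], [0.519, 0.0315], [0.5286, -0.0729]] [ 0.4742 -0.0274  0.032 ] [0.0995 0.101  0.1048]
base [[270.20001220703125, 149.8000030517578], [519.9000244140625, 152.3000030517578], [513.0, 250.0]]
[[0.4355, -0.2761], [0.405, 0.0299], [0.5305, 0.0468]] [ 0.457  -0.0665  0.012 ] [0.3075 0.1266]
pocket [[447.79998779296875, 166.3000030517578], [488.70001220703125, 166.1999969482422], [489.5, 228.39999389648438], [445.1000061035156, 222.60000610351562]]
[[0.4307, -0.059], [0.4251, -0.0107], [0.5002, 0.0041], [0.4989, -0.0522]] [ 0.4637 -0.0295  0.032 ] [0.0486 0.0765 0.0563]
```

View pics/w1c.png

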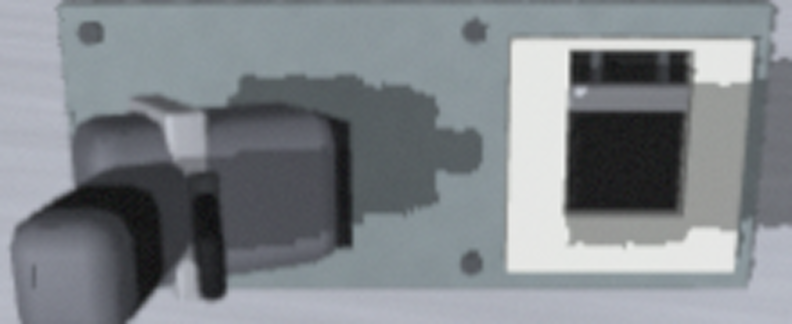

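The crop shows the pocket floor as the dark square at crop (567-686, 110-212), the jaw bar at rows 84-110 above it, and the scanner grip rising toward the lower left with its black trigger on the nest side. I'll take a closer look at the nest.

```bash
python3 -m creep '[[87,0.4,0.8,-0.8,0,0,0],[87,0.4,0.8,-0.8,0,0,0],[87,0.4,0.8,-0.8,0,0,0],[87,0.3,0.8,-0.8,0,0,0],[87,0.3,0,-0.8,0,0,0],[87,0,0,0,0,0,0],[87,0,0,0,0,0,0]]'
python3 - <<'E'
from h import *
from plant import *
import pickle
c=capture("wrist"); pickle.dump(c,open("w2.pkl","wb"))
p=proj(c,[[.475,-.03,.032],[.49,-.2,.2]]);print(p)
x,y=p[0].astype(int)
print(x-80,y-60)
cv2.imwrite("pics/w2c.png",cv2.resize(c["frame"][y-60:y+60,x-80:x+80,::-1],(800,600),interpolation=cv2.INTER_CUBIC)); print(r.get_state()["tcp_pos"])
E
```

```text
time_s: 3.9
tcp_pos: [0.5262, -0.0352, 0.201]
eef_rot: [-180.0, -0.2, -174.0]
contact_force: [-0.0, -0.5, 0.3]
gripper_width: 0.0871
gripper_force: 0.0
[[328.2042207  136.89203644]
 [ 46.25455004 159.78466818]]
248 76
[ 0.52678721 -0.03527689  0.20221075]
```

View pics/w2c.png

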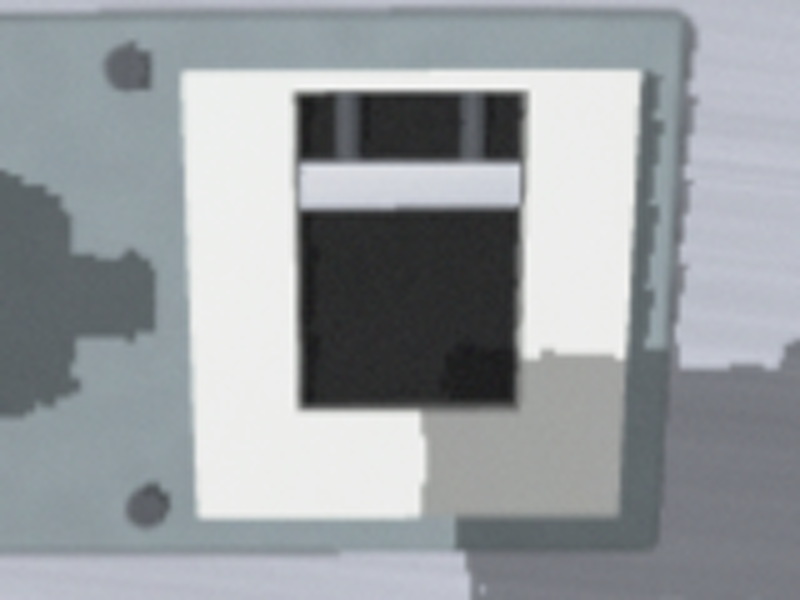

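The close crop shows the white block with corners at crop (181,71), (643,69), (620,518) and (198,519). The pocket runs from the jaw edge at row 208 to the fixed wall at row 407, columns 300-520.

```bash
python3 - <<'E'
from h import *
import pickle
from plant import *
c=pickle.load(open("w2.pkl","rb")); 
def U(l): return (np.array(l)+.5)/5-.5+[248,76]
b=onz(c,U([(181,71),(643,69),(620,518),(198,519)]),np.full(4,.032))
p=onz(c,U([(294,92),(527,91),(517,407),(300,407)]),np.full(4,.032))
j=onz(c,U([(300,208),(521,208)]),np.full(2,.032))
for n,P in(("b",b),("p",p),("j",j)): print(n,P[:,:2].round(4).tolist(),P[:,:2].mean(0).round(4))
def yaw(v): return np.degrees(np.arctan2(-v[0],v[1]))
print("yaws",yaw(b[1]-b[0]),yaw(b[2]-b[3]),yaw(p[2]-p[3]),np.degrees(np.arctan2((b[3]-b[0])[1],(b[3]-b[0])[0])),np.degrees(np.arctan2((b[2]-b[1])[1],(b[2]-b[1])[0])))
th=np.radians(6.2);ex=np.array([np.cos(th),np.sin(th)]);ey=np.array([-ex[1],ex[0]])
print([[round(float(q[:2]@e),4) for e in(ex,ey)] for P in(b,p,j) for q in P])
E
```

```text
b [[0.4298, -0.0839], [0.4186, 0.0161], [0.5186, 0.0269], [0.5295, -0.0726]] [ 0.4741 -0.0284]
p [[0.4315, -0.059], [0.4259, -0.0084], [0.495, -0.0011], [0.5003, -0.0511]] [ 0.4632 -0.0299]
j [[0.4559, -0.0554], [0.4506, -0.0063]] [ 0.4533 -0.0308]
yaws 6.374393095742877 6.236647552238354 6.106776011765915 6.446309971743314 6.156668491104235
[[0.4182, -0.1298], [0.4179, -0.0292], [0.5185, -0.0292], [0.5185, -0.1294], [0.4227, -0.1053], [0.4225, -0.0543], [0.492, -0.0545], [0.4919, -0.1048], [0.4473, -0.1043], [0.4473, -0.0549]]
```

```bash
python3 -m creep '[[87,0.1,0.9,0.7,0,0,1.8],[87,0.1,1,0.7,0,0,1.8],[87,0.2,1,0.6,0,0,0],[87,0.2,1,0,0,0,0],[87,0.2,1,0,0,0,0],[87,0.2,1,0,0,0,0],[87,0.2,1,0,0,0,0],[87,0.2,1,0,0,0,0]]'
python3 -m creep '[[87,0.2,1,0,0,0,0],[87,0.2,1,0,0,0,0],[87,0.1,0.6,0,0,0,0],[87,0,0,0,0,0,0],[87,0,0,0,0,0,0]]'
python3 - <<'E'
from h import *
from plant import *
import pickle
c=capture("wrist"); pickle.dump(c,open("w3.pkl","wb"))
p=proj(c,[[.52,.227,.065]]);print(p)
x,y=p[0].astype(int)
x0,y0=max(0,x-100),max(0,y-75);print(x0,y0)
cv2.imwrite("pics/w3c.png",cv2.resize(c["frame"][y0:y0+150,x0:x0+200,::-1],(800,600),interpolation=cv2.INTER_CUBIC)); print(r.get_state()["tcp_pos"])
E
```

```text
time_s: 4.62
tcp_pos: [0.5624, 0.1635, 0.2541]
eef_rot: [179.9, 0.2, -170.4]
contact_force: [0.6, -0.8, 0.4]
gripper_width: 0.0869
gripper_force: 0.0
time_s: 5.03
tcp_pos: [0.5746, 0.2281, 0.2526]
eef_rot: [180.0, 0.1, -170.3]
contact_force: [-0.5, -0.3, -0.3]
gripper_width: 0.0871
gripper_force: 0.0
[[325.50154743 131.84906138]]
225 56
[0.57451705 0.22753828 0.25255859]
```

View pics/w3c.png

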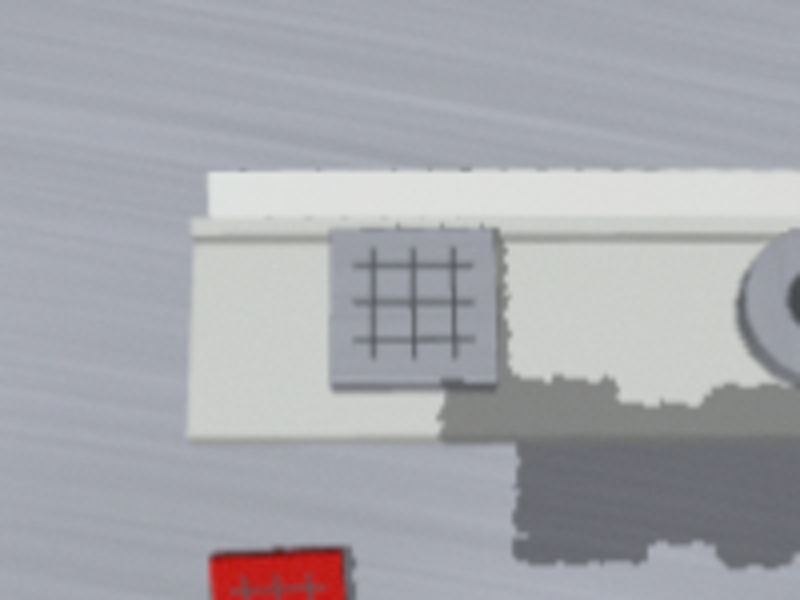

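The crop confirms the grey steel gridded plate on the rack, top-face corners at crop (331,229), (498,229), (498,383) and (331,383), while the red look-alike at the bottom is off the rack. Its low edge is at the top, against the lip.

```bash
python3 - <<'E'
from h import *
import pickle
from scipy.optimize import least_squares
c=pickle.load(open("w3.pkl","rb"))
uv=(np.array([(331,229),(498,229),(498,383),(331,383)])+.5)/4-.5+[225,56]
M=np.array([(-.025,-.025,.01),(-.025,.025,.01),(.025,.025,.01),(.025,-.025,.01)])
def T(p,M): return R.from_euler("xyz",[0,-30,p[3]],degrees=True).apply(M)+p[:3]
f=lambda p:np.r_[(proj(c,T(p,M))-uv).ravel(),(p[2]-.058)*500]
s=least_squares(f,[.52,.227,.058,9.8],x_scale=[.01,.01,.01,1]);print(s.x.round(4),s.fun.round(2))
# desired TCP: plate point s: x=+.015, tip 4 mm above bottom mid-pad; tool pitch relative
st=__import__("plant").r.get_state(); print(st["tcp_pos"],st["eef_rot"])
for x,z in((.015,.0045),(.015,.06)):
    print("tcp target",T(s.x,[[x,0,z]]).round(4))
E
```

```text
[0.5242 0.231  0.0578 9.5019] [ 0.13 -0.18 -0.35  0.01  0.61  0.18 -0.4   0.   -0.11]
[0.57451705 0.22753828 0.25255859] [ 1.79981652e+02  5.26575879e-02 -1.70353072e+02]
tcp target [[0.5348 0.2328 0.0692]]
tcp target [[0.5074 0.2282 0.1172]]
```

```bash
python3 -m creep '[[87,-0.4,0,-0.9,1.1,-6.57,0],[87,-0.4,0,-0.9,1.1,-6.57,0],[87,-0.4,0,-0.9,1.1,-6.57,0],[87,-0.4,0,-0.9,0,0,0],[87,-0.4,0,-0.9,0,0,0],[87,-0.26,0.1,-0.96,0,0,0],[87,0,0,0,0,0,0],[87,0,0,0,0,0,0]]'
```

```text
time_s: 5.75
tcp_pos: [0.5247, 0.2269, 0.125]
eef_rot: [-179.4, 17.3, -170.6]
contact_force: [0.7, -0.5, 0.6]
gripper_width: 0.087
gripper_force: 0.0
```

```bash
python3 -m creep '[[87,-0.27,0.12,-0.36,0.45,-2.66,0],[87,0.225,0.037,-0.627,0,0,0],[87,0.225,0.037,-0.627,0,0,0],[87,0,0,0,0,0,0]]'
```

```text
time_s: 6.08
tcp_pos: [0.5333, 0.2312, 0.0864]
eef_rot: [-179.3, 19.8, -170.7]
contact_force: [-0.1, -1.8, -0.4]
gripper_width: 0.0871
gripper_force: 0.0
```

```bash
python3 -m creep '[[87,0.04,0.03,-0.35,0.65,0.11,0.4],[87,0.03,0.03,-0.35,0,0,0],[87,0,0,0,0,0,0],[87,0,0,0,0,0,0]]'
```

```text
time_s: 6.42
tcp_pos: [0.5361, 0.2328, 0.0734]
eef_rot: [179.9, 19.5, -170.6]
contact_force: [-0.3, -0.1, -0.3]
gripper_width: 0.0871
gripper_force: 0.0
```

```bash
python3 -m creep '[[87,-0.04,0,-0.18,0,0,0],[87,0,0,0,0,0,0],[87,0,0,0,0,0,0]]' ; python3 -m creep '[[48,0,0,0,0,0,0],[48,0,0,0,0,0,0],[45,0,0,0,0,0,0],[45,0,0,0,0,0,0],[45,0,0,0,0,0,0],[45,0,0,0,0,0,0]]' 50
```

```text
time_s: 6.67
tcp_pos: [0.5343, 0.2333, 0.0699]
eef_rot: [179.8, 19.2, -170.4]
contact_force: [-0.0, -0.9, 0.7]
gripper_width: 0.0869
gripper_force: 0.0
time_s: 7.17
tcp_pos: [0.5341, 0.2329, 0.0694]
eef_rot: [179.8, 19.2, -170.5]
contact_force: [0.8, -0.4, -0.1]
gripper_width: 0.0521
gripper_force: 0.0
```

```bash
python3 -m creep '[[45,0,0,0,0,0,0],[45,0,0,0,0,0,0],[45,0,0,0,0,0,0],[45,0,0,0,0,0,0]]' 50
```

```text
time_s: 7.5
tcp_pos: [0.5341, 0.233, 0.0694]
eef_rot: [179.8, 19.2, -170.5]
contact_force: [0.2, -0.6, 0.1]
gripper_width: 0.0488
gripper_force: 50.0
```

```bash
python3 -m creep '[[45,-0.2,-0.03,0.36,0,0,0],[45,-0.39,-0.07,0.7,0,0,0],[45,-0.39,-0.07,0.7,0,0,0],[45,0,0,0.8,0,0,-1.6],[45,0,0,0.8,0,0,-1.6],[45,0,-0.5,0.3,0,0,0],[45,0,-0.8,0,0,0,0],[45,0,-0.8,0,0,0,0]]'
python3 -m creep '[[45,-0.1,-0.9,0,0,0,0],[45,-0.1,-0.9,0,0,0,0],[45,-0.1,-0.9,0,0,0,0],[45,-0.1,-0.9,0,0,0,0],[45,-0.1,-0.9,0,0,0,0],[45,-0.1,-0.9,0,0,0,0],[45,-0.1,-0.9,0,0,0,0],[45,0,-0.8,0,0,0,0]]'
python3 -m creep '[[45,0,-0.6,-0.3,0,0,0],[45,0,-0.3,-0.3,0,0,0],[45,0,0,0,0,0,0],[45,0,0,0,0,0,0],[45,0,0,0,0,0,0]]'
```

```text
time_s: 8.17
tcp_pos: [0.5095, 0.1764, 0.1614]
eef_rot: [179.8, 19.2, -173.6]
contact_force: [0.2, 0.1, -1.9]
gripper_width: 0.049
gripper_force: 50.0
time_s: 8.83
tcp_pos: [0.4909, -0.0027, 0.1605]
eef_rot: [179.8, 19.1, -173.7]
contact_force: [-0.1, 0.2, -1.8]
gripper_width: 0.0488
gripper_force: 50.0
time_s: 9.25
tcp_pos: [0.4922, -0.0234, 0.1458]
eef_rot: [179.9, 19.1, -173.6]
contact_force: [0.9, 0.2, -1.7]
gripper_width: 0.049
gripper_force: 50.0
```

```bash
cat >> h.py <<'E'
def plate_pts(st,xt=.0145,zt=.005,th=10.8,yt=.0003):
    "plate top corners in world; plate tilted th relative to tool; TCP = plate (xt,yt,zt)"
    Rt=R.from_euler("xyz",st["eef_rot"],degrees=True)
    # plate frame in tool frame: x_p=-x_t rotated, z_p ~ -z_t
    Rp=Rt*R.from_euler("y",180,degrees=True)*R.from_euler("y",-th,degrees=True)
    M=np.array([(-.025,-.025,.01),(-.025,.025,.01),(.025,.025,.01),(.025,-.025,.01),(0,0,0)])
    return st["tcp_pos"]+Rp.apply(M-[xt,yt,zt]),Rp
E
python3 - <<'E'
from h import *
from plant import *
import pickle
st=r.get_state();c=capture("wrist"); pickle.dump((c,st),open("w4.pkl","wb"))
P,Rp=plate_pts(st); print(P.round(4).tolist(),Rp.as_euler("xyz",degrees=True))
q=proj(c,P);print(q.round(1).tolist())
th=np.radians(6.25);A=np.array([[np.cos(th),-np.sin(th)],[np.sin(th),np.cos(th)]])
N=np.array([(-.021,-.026),(-.021,.026),(.025,.026),(.025,-.026)])@A.T+[.4736,-.0286]
qn=proj(c,np.c_[N,np.full(4,.032)]);print(qn.round(1).tolist())
x0,y0=(q[4]-[80,65]).astype(int); x0=max(x0,0);y0=max(y0,0)
f=cv2.resize(c["frame"][y0:y0+120,x0:x0+160,::-1],(800,600),interpolation=cv2.INTER_CUBIC)
for p,k in((q[:4],(0,255,0)),(qn,(0,0,255))):
    for u in p: cv2.circle(f,tuple(int(v) for v in (u-[x0,y0]+.5)*5-.5),3,k,-1)
print(x0,y0);cv2.imwrite("pics/w4c.png",f)
E
```

```text
[[0.4585, -0.0526, 0.1304], [0.4529, -0.0029, 0.1305], [0.496, 0.0018, 0.1554], [0.5016, -0.0478, 0.1553], [0.4822, -0.0248, 0.1342]] [  0.15246483 -29.93458847   6.32817903]
[[275.4, 181.9], [361.2, 181.9], [359.7, 264.8], [276.9, 264.7], [318.3, 220.8]]
[[284.7, 115.6], [345.2, 115.7], [342.4, 162.6], [287.9, 162.5]]
238 155
```

View pics/w4c.png

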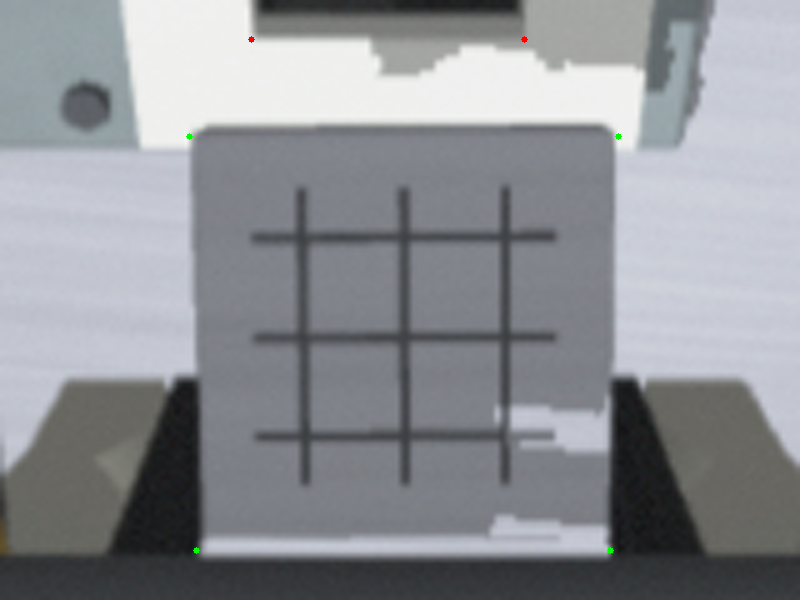

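The plate sits in the fingers where my model puts it (green dots) and the pocket rim agrees with its fit (red dots). I'll correct 3 mm sideways and go down to just above the pocket.

```bash
python3 -m creep '[[45,-0.06,-0.12,-0.6,0,0,0],[45,0,0,-0.8,0,0,0],[45,0,0,-0.8,0,0,0],[45,0,0,-0.6,0,0,0],[45,0,0,-0.4,0,0,0],[45,0,0,0,0,0,0],[45,0,0,0,0,0,0],[45,0,0,0,0,0,0]]'
cat > see.py <<'E'
from h import *
from plant import *
import sys
st=r.get_state()
P,Rp=plate_pts(st)
th=np.radians(6.25);A=np.array([[np.cos(th),-np.sin(th)],[np.sin(th),np.cos(th)]]);n=np.array([.4736,-.0286,.032])
def loc(p): d=np.asarray(p)-n; return np.r_[A.T@d[:2],d[2]]*1000
e=Rp.as_euler("xyz",degrees=True)
print("plate centre",loc(P[4]).round(1),"low corner",loc(P[4]+Rp.apply([-.025,0,0])).round(1),"high bottom",loc(P[4]+Rp.apply([.025,0,0])).round(1),"rpy",e.round(2),"tcp",loc(st["tcp_pos"]).round(1),"F",(A.T@st["contact_force"][:2]).round(1),st["contact_force"][2].round(1),st["time_s"])
if len(sys.argv)>1:
    c=capture("wrist");q=proj(c,P)
    N=np.array([(-.021,-.026),(-.021,.026),(.025,.026),(.025,-.026)])@A.T+n[:2]
    qn=proj(c,np.c_[N,np.full(4,.032)]);x0,y0=(qn.mean(0)-[80,60]).astype(int)
    f=cv2.resize(c["frame"][y0:y0+120,x0:x0+160,::-1],(800,600),interpolation=cv2.INTER_CUBIC)
    for p,k in((q[:4],(0,255,0)),(qn,(0,0,255))):
        for u in p: cv2.circle(f,tuple(int(v) for v in (u-[x0,y0]+.5)*5-.5),2,k,-1)
    cv2.imwrite(sys.argv[1],f)
E
python3 see.py pics/w5.png
```

```text
time_s: 9.97
tcp_pos: [0.4915, -0.028, 0.0684]
eef_rot: [179.6, 18.9, -173.6]
contact_force: [-0.5, 0.2, -2.2]
gripper_width: 0.0489
gripper_force: 50.0
plate centre [ 7.7 -1.6 24.9] low corner [-14.   -1.6  12.5] high bottom [29.5 -1.6 37.2] rpy [  0.41 -29.65   6.28] tcp [17.9 -1.3 36.4] F [-0.5  0.3] -2.2 9.9667
```

View pics/w5.png

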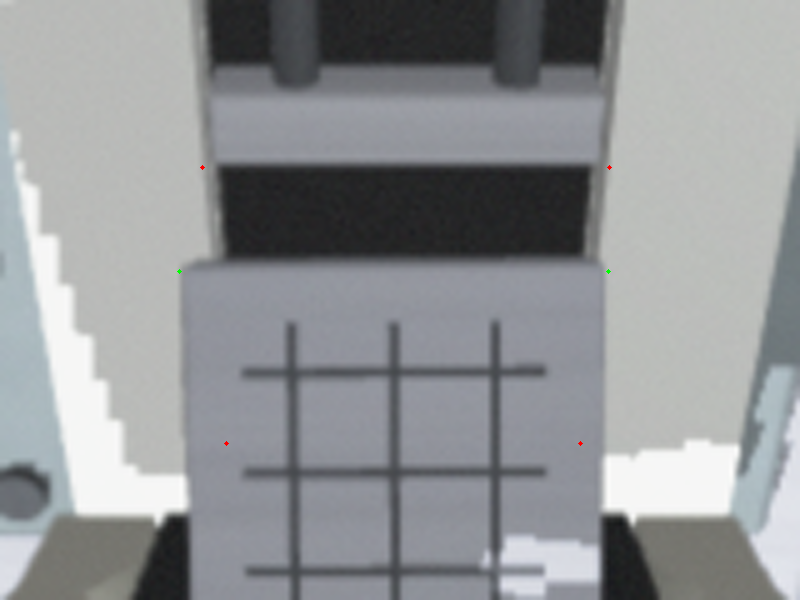

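Jaw upper edge is at crop row 163, pocket sides at columns 205 and 608, plate sides at 183 and 604. So the plate is about 1.6 mm too far to -y, which agrees with the model.

```bash
python3 -m creep '[[45,-0.01,0.064,-0.1,-0.4,0,0],[45,0,0,-0.2,0,0,0],[45,0,0,0,0,0,0],[45,0,0,0,0,0,0]]'; python3 see.py
```

```text
time_s: 10.35
tcp_pos: [0.4937, -0.0275, 0.0638]
eef_rot: [179.7, 18.5, -173.5]
contact_force: [-0.4, 0.2, -1.6]
gripper_width: 0.0488
gripper_force: 50.0
plate centre [ 9.9 -1.4 20.4] low corner [-11.9  -1.5   8.1] high bottom [31.7 -1.4 32.6] rpy [  0.3  -29.31   6.42] tcp [20.1 -1.1 31.8] F [-0.4  0.3] -1.6 10.35
```

```bash
for i in 1 2 3; do python3 -m creep '[[45,0,0,0,0,0,0],[45,0,0,0,0,0,0]]' >/dev/null; python3 see.py; done
```

```text
plate centre [ 9.9 -1.5 20.5] low corner [-11.9  -1.5   8.2] high bottom [31.7 -1.4 32.7] rpy [  0.3  -29.33   6.41] tcp [20.1 -1.2 31.9] F [-0.2 -0.4] -1.8 10.5167
plate centre [10.  -1.4 20.5] low corner [-11.8  -1.5   8.2] high bottom [31.8 -1.4 32.7] rpy [  0.3  -29.33   6.42] tcp [20.2 -1.1 31.9] F [ 0.2 -0.5] -1.9 10.6833
plate centre [10.  -1.4 20.5] low corner [-11.8  -1.5   8.2] high bottom [31.8 -1.3 32.7] rpy [  0.3  -29.33   6.42] tcp [20.2 -1.1 31.9] F [0.4 0.5] -1.7 10.85
```

```bash
python3 -m creep '[[45,-0.08,0.09,0,0,0,0],[45,0,0,0,0,0,0],[45,0,0,0,0,0,0]]'>/dev/null; python3 see.py;  python3 -m creep '[[45,0,0,-0.15,0,0,0],[45,0,0,0,0,0,0],[45,0,0,0,0,0,0]]'>/dev/null; python3 see.py
```

```text
plate centre [ 8.6  0.9 21.2] low corner [-13.2   0.9   8.9] high bottom [30.5  1.  33.4] rpy [  0.37 -29.28   6.42] tcp [18.8  1.2 32.6] F [-0.1 -0.5] -2.5 11.1
plate centre [ 9.   0.3 18. ] low corner [-12.8   0.2   5.8] high bottom [30.9  0.3 30.2] rpy [  0.46 -29.14   6.39] tcp [19.3  0.5 29.4] F [ 0.2 -0.2] -2.5 11.35
```

```bash
python3 -m creep '[[45,-0.06,0,-0.2,-0.4,0,0],[45,0,0,0,0,0,0],[45,0,0,0,0,0,0]]'>/dev/null; python3 see.py;  python3 -m creep '[[45,-0.03,0,-0.2,0,0,0],[45,0,0,0,0,0,0],[45,0,0,0,0,0,0]]'>/dev/null; python3 see.py
```

```text
plate centre [ 8.9 -0.8 15.5] low corner [-13.   -0.9   3.5] high bottom [30.8 -0.7 27.6] rpy [  0.26 -28.83   6.56] tcp [19.2 -0.5 26.9] F [-0.2 -0.3] -1.8 11.6
plate centre [ 8.8 -1.4 11.9] low corner [-13.1  -1.5  -0.1] high bottom [30.8 -1.3 23.9] rpy [  0.42 -28.69   6.52] tcp [19.1 -1.  23.2] F [-0.3 -0.1] -2.0 11.85
```

```bash
python3 -m creep '[[45,0,0.07,0.02,0,0,0],[45,0,0,0,0,0,0],[45,0,0,0,0,0,0]]'>/dev/null; python3 see.py pics/w6.png
```

```text
plate centre [ 9.3  0.5 12.8] low corner [-12.7   0.4   0.8] high bottom [31.2  0.7 24.8] rpy [  0.43 -28.72   6.54] tcp [19.6  0.9 24.2] F [-0.6 -0.4] -1.5 12.1
```

View pics/w6.png

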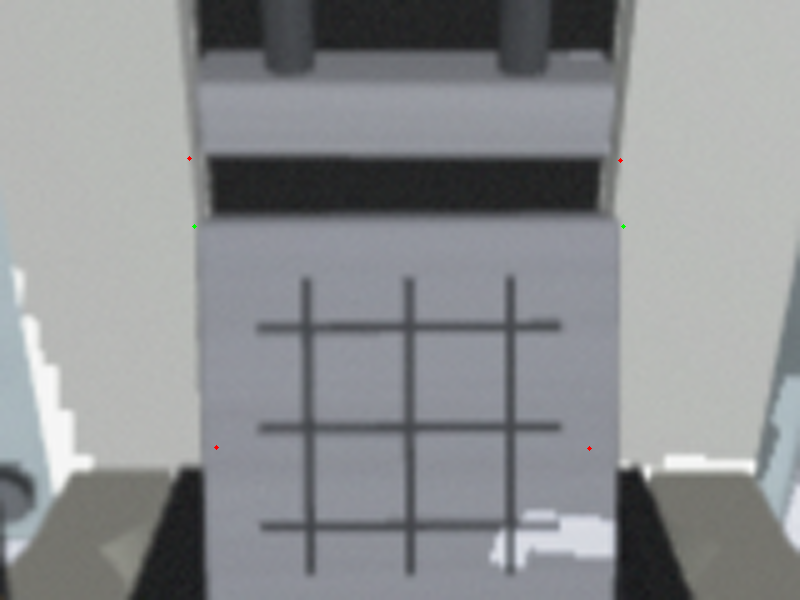

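Plate sides at crop columns 197-618 fit between the pocket sides at about 193-620. The plate is centred, so I'm going in.

```bash
python3 -m creep '[[45,-0.02,0,-0.2,0,0,0],[45,0,0,0,0,0,0],[45,0,0,0,0,0,0]]'>/dev/null; python3 see.py;  python3 -m creep '[[45,-0.02,0.02,-0.15,0,0,0],[45,0,0,0,0,0,0],[45,0,0,0,0,0,0]]'>/dev/null; python3 see.py
```

```text
plate centre [ 9.2 -0.2  8.8] low corner [-12.7  -0.3  -3.2] high bottom [31.2 -0.2 20.7] rpy [  0.57 -28.53   6.49] tcp [19.6  0.  20.1] F [ 0.3 -0.8] -1.9 12.4
plate centre [ 9.4 -0.1  6.2] low corner [-12.6  -0.2  -5.7] high bottom [31.4 -0.1 18.1] rpy [  0.69 -28.43   6.47] tcp [19.8  0.1 17.5] F [ 0.6 -0.1] -1.3 12.65
```

```bash
python3 -m creep '[[45,-0.03,0.02,-0.12,-0.6,0,0],[45,0,0,0,0,0,0],[45,0,0,0,0,0,0]]'>/dev/null; python3 see.py;  python3 -m creep '[[45,-0.05,0.03,-0.06,0,0,0],[45,0,0,0,0,0,0],[45,0,0,0,0,0,0]]'>/dev/null; python3 see.py
```

```text
plate centre [10.1 -0.7  5.8] low corner [-12.   -0.9  -6. ] high bottom [32.1 -0.5 17.6] rpy [  0.27 -28.13   6.76] tcp [20.5 -0.3 17. ] F [ 0.3 -0.3] -1.8 12.9
plate centre [ 9.1 -0.1  4.9] low corner [-12.9  -0.3  -6.9] high bottom [31.2  0.1 16.7] rpy [  0.36 -28.06   6.73] tcp [19.6  0.3 16.1] F [0.6 0. ] -2.2 13.15
```

```bash
python3 -m creep '[[45,-0.04,0.02,-0.12,0,0,-0.4],[45,0,0,0,0,0,0],[45,0,0,0,0,0,0]]'>/dev/null; python3 see.py;  python3 -m creep '[[45,-0.12,0.0,-0.03,0,0,0],[45,0,0,0,0,0,0],[45,0,0,0,0,0,0]]'>/dev/null; python3 see.py
```

```text
plate centre [ 8.8 -0.   3.1] low corner [-13.2  -0.   -8.6] high bottom [30.9 -0.  14.8] rpy [  0.49 -27.9    6.31] tcp [19.3  0.2 14.3] F [-0.   0.3] -1.4 13.4
plate centre [6.5 0.1 3.4] low corner [-15.6   0.1  -8.3] high bottom [28.6  0.2 15.1] rpy [  0.58 -27.88   6.29] tcp [17.   0.4 14.6] F [0.6 0.1] -0.5 13.65
```

```bash
python3 -m creep '[[45,-0.12,-0.013,-0.02,0,0,0],[45,-0.06,-0.007,0,0,0,0],[45,0,0,0,0,0,0]]'>/dev/null; python3 see.py;  python3 -m creep '[[45,-0.12,-0.013,-0.02,0,0,0],[45,-0.06,-0.007,0,0,0,0],[45,0,0,0,0,0,0]]'>/dev/null; python3 see.py
```

```text
plate centre [3.2 0.1 4.1] low corner [-18.9   0.1  -7.6] high bottom [25.3  0.1 15.8] rpy [  0.71 -27.88   6.28] tcp [13.6  0.4 15.3] F [ 5.  -0.1] -0.7 13.9
plate centre [-0.3  0.   4.7] low corner [-22.4  -0.   -7. ] high bottom [21.8  0.  16.3] rpy [  0.83 -27.85   6.28] tcp [10.2  0.2 15.9] F [ 5.8 -0.3] -1.4 14.15
```

```bash
python3 -m creep '[[45,-0.08,-0.01,-0.06,-0.3,0,0],[45,-0.05,-0.005,-0.05,-0.3,0,0],[45,0,0,0,0,0,0],[45,0,0,0,0,0,0]]'>/dev/null; python3 see.py
```

```text
plate centre [-1.1 -0.9  4.9] low corner [-23.2  -1.   -6.7] high bottom [21.1 -0.8 16.5] rpy [  0.48 -27.6    6.55] tcp [ 9.5 -0.6 16. ] F [6.  1.6] 0.1 14.4833
```

```bash
python3 -m creep '[[45,-0.02,0.03,-0.1,-0.32,2.9,0],[45,-0.02,0,-0.1,-0.32,2.9,0],[45,0,0,0,0,0,0],[45,0,0,0,0,0,0]]'>/dev/null; python3 see.py
```

```text
plate centre [-0.9 -0.1  1.4] low corner [-24.1  -0.2  -8. ] high bottom [22.3  0.  10.8] rpy [  0.46 -22.01   6.54] tcp [10.7  0.2 11.5] F [5.9 3.5] 0.9 14.8167
```

```bash
python3 -m creep '[[45,-0.04,0.03,-0.12,-0.32,2.9,0],[45,-0.02,0,-0.12,-0.32,2.9,-0.2],[45,0,0,0,0,0,0],[45,0,0,0,0,0,0]]'>/dev/null; python3 see.py
```

```text
plate centre [-2.8  0.2 -3.5] low corner [-26.8   0.2 -10.5] high bottom [21.2  0.3  3.5] rpy [  0.43 -16.22   6.35] tcp [9.7 0.5 5.3] F [8.  3.5] 3.4 15.15
```

```bash
python3 -m creep '[[45,0.05,0.03,-0.06,-0.3,2.6,0],[45,0.03,0.01,-0.04,-0.3,2.6,0],[45,0,0,0,0,0,0],[45,0,0,0,0,0,0]]'>/dev/null; python3 see.py pics/w7.png
```

```text
plate centre [-2.5  0.4 -5.5] low corner [-27.    0.3 -10.2] high bottom [22.1  0.4 -0.8] rpy [  0.36 -10.89   6.37] tcp [10.8  0.7  2.2] F [ 8.1 -1.3] 0.6 15.4833
```

View pics/w7.png

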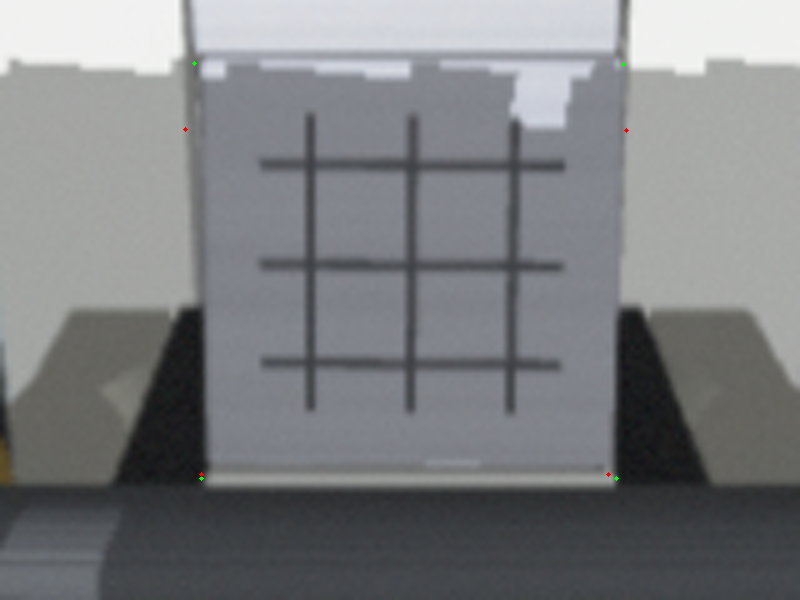

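The plate lies in the pocket against the pushed-back jaw (jaw edge at crop row 55), its sides just inside the walls. One more small tilt, then I'll release it.

```bash
python3 -m creep '[[45,0.02,-0.01,-0.06,-0.2,2,0],[45,0,0,0,0,0,0],[45,0,0,0,0,0,0]]'>/dev/null; python3 see.py
```

```text
plate centre [-2.4  0.3 -6.4] low corner [-27.1   0.3 -10.3] high bottom [22.3  0.4 -2.6] rpy [ 0.4  -8.91  6.36] tcp [11.1  0.6  0.7] F [8.6 1. ] 1.0 15.7833
```

```bash
python3 -m creep '[[45,0.1,0.01,0,0,0,0],[45,0,0,0,0,0,0],[45,0,0,0,0,0,0]]'>/dev/null; python3 see.py; python3 -m creep '[[52,0,0,0,0,0,0],[55,0,0,0,0,0,0],[60,0,0,0,0,0,0],[60,0,0,0,0,0,0]]'; python3 see.py
```

```text
plate centre [-1.   0.2 -6.5] low corner [-25.7   0.2 -10.3] high bottom [23.7  0.3 -2.6] rpy [ 0.4  -8.84  6.34] tcp [12.5  0.5  0.7] F [6.7 2.5] 2.3 16.0333
time_s: 16.37
tcp_pos: [0.4841, -0.027, 0.0325]
eef_rot: [179.6, -2.1, -173.6]
contact_force: [0.9, 6.5, 8.1]
gripper_width: 0.0587
gripper_force: 3.9
plate centre [-2.9  0.1 -6.6] low corner [-27.6   0.1 -10.4] high bottom [21.8  0.2 -2.8] rpy [ 0.39 -8.67  6.34] tcp [10.6  0.4  0.5] F [1.6 6.3] 8.1 16.3667
```

```bash
python3 -m creep '[[62,0,0,0.2,0,0,0],[70,0,0,0.5,0,0,0],[70,0,0,0.6,0,0,0],[0,0,0,0.6,0,0,0],[0,0,0,0,0,0,0],[0,0,0,0,0,0,0],[0,0,0,0,0,0,0],[0,0,0,0,0,0,0]]' 30; python3 see.py pics/w8.png
```

```text
time_s: 17.03
tcp_pos: [0.4824, -0.028, 0.0786]
eef_rot: [179.7, -2.3, -173.7]
contact_force: [-0.7, 0.9, 0.4]
gripper_width: 0.042
gripper_force: 0.0
plate centre [-4.8 -0.6 39.5] low corner [-29.5  -0.7  35.8] high bottom [19.9 -0.6 43.2] rpy [ 0.34 -8.46  6.28] tcp [ 8.8 -0.4 46.6] F [-0.6  1. ] 0.4 17.0333
```

View pics/w8.png

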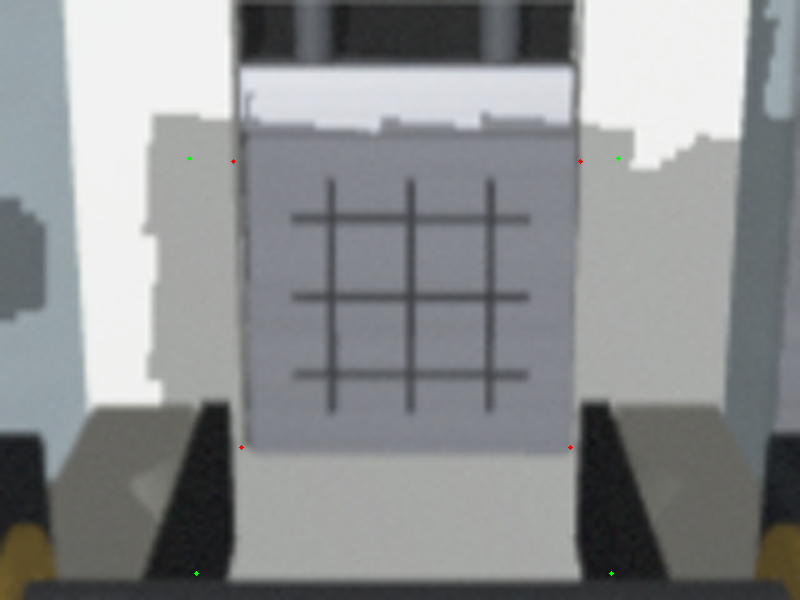

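```bash
python3 -m creep '[[0,0.06,0.01,0,0.25,-2.3,0],[0,0.06,0.01,0,0,0,0],[0,0,0,-0.5,0,0,0],[0,0,0,-0.5,0,0,0],[0,0,0,-0.3,0,0,0],[0,0,0,0,0,0,0],[0,0,0,0,0,0,0]]' 30; python3 see.py
```

```text
time_s: 17.67
tcp_pos: [0.4861, -0.0274, 0.0464]
eef_rot: [179.7, -0.0, -173.6]
contact_force: [0.2, 0.0, 0.3]
gripper_width: 0.0002
gripper_force: 0.0
plate centre [-0.7 -0.4  6.8] low corner [-25.3  -0.5   2.1] high bottom [23.8 -0.4 11.4] rpy [  0.32 -10.77   6.32] tcp [12.6 -0.1 14.4] F [0.2 0. ] 0.3 17.6667
```

```bash
for i in 1 2 3 4 ; do :; done; python3 -m creep '[[0,0,0,-0.2,0,0,0],[0,0,0,-0.15,0,0,0],[0,0,0,0,0,0,0]]'>/dev/null; python3 see.py; python3 -m creep '[[0,0,0,-0.15,0,0,0],[0,0,0,0,0,0,0]]'>/dev/null; python3 see.py;python3 -m creep '[[0,0,0,-0.12,0,0,0],[0,0,0,0,0,0,0]]'>/dev/null; python3 see.py
```

```text
plate centre [-0.4 -0.3 -1.9] low corner [-24.9  -0.3  -6.6] high bottom [24.2 -0.2  2.8] rpy [  0.35 -10.88   6.3 ] tcp [12.9  0.   5.8] F [-0.  -0.1] -0.2 17.9167
plate centre [-0.2 -0.2 -5.5] low corner [-24.7  -0.3 -10.2] high bottom [24.4 -0.2 -0.8] rpy [  0.35 -10.91   6.31] tcp [13.1  0.   2.2] F [-0.1 -0.1] 0.0 18.0833
plate centre [ 0.2 -0.2 -7.4] low corner [-24.4  -0.3 -12.2] high bottom [24.7 -0.2 -2.7] rpy [  0.34 -10.94   6.35] tcp [13.4  0.1  0.3] F [-3.   0.1] 11.1 18.25
```

```bash
python3 -m creep '[[0,0,0,-0.05,0,0,0],[0,0,0,0,0,0,0]]'>/dev/null; python3 see.py;python3 -m creep '[[0,0,0,-0.05,0,0,0],[0,0,0,0,0,0,0]]'>/dev/null; python3 see.py
```

```text
plate centre [ 0.2 -0.3 -7.5] low corner [-24.3  -0.3 -12.3] high bottom [24.8 -0.2 -2.8] rpy [  0.33 -10.97   6.38] tcp [13.5  0.   0.1] F [-8.1  2.7] 26.6 18.4167
plate centre [ 0.3 -0.3 -7.6] low corner [-24.3  -0.3 -12.4] high bottom [24.8 -0.2 -2.9] rpy [  0.32 -10.99   6.41] tcp [13.6  0.   0. ] F [-13.    4.5] 43.1 18.5833
```

```bash
python3 -m creep '[[0,0,0,0.5,0,0,0],[0,-0.5,-0.05,0.2,0,0,0],[0,-0.5,-0.05,0,0,0,0],[0,0,0,-0.4,0,0,0],[0,0,0,0,0,0,0],[0,0,0,0,0,0,0]]'>/dev/null; python3 see.py; python3 -m creep '[[0,0,0,-0.1,0,0,0],[0,0,0,0,0,0,0]]'>/dev/null; python3 see.py
```

```text
plate centre [-25.7  -0.1  -3.4] low corner [-50.3  -0.1  -8.1] high bottom [-1.2 -0.1  1.3] rpy [  0.33 -10.85   6.31] tcp [-12.4   0.2   4.2] F [-0.3 -0.9] 0.4 19.0833
plate centre [-25.2  -0.   -6. ] low corner [-49.8  -0.  -10.7] high bottom [-0.7  0.  -1.3] rpy [  0.34 -10.88   6.31] tcp [-12.    0.3   1.6] F [1.2 0.1] -0.1 19.25
```

```bash
python3 -m creep '[[0,0,0,-0.07,0,0,0],[0,0,0,0,0,0,0]]'>/dev/null; python3 see.py; python3 -m creep '[[0,0,0,-0.03,0,0,0],[0,0,0,0,0,0,0]]'>/dev/null; python3 see.py
```

```text
plate centre [-25.1  -0.   -7.3] low corner [-49.6  -0.  -12.1] high bottom [-0.5  0.  -2.6] rpy [  0.34 -10.91   6.32] tcp [-11.8   0.3   0.3] F [-0.6  0.8] 2.1 19.4167
plate centre [-25.   -0.   -7.4] low corner [-49.6  -0.1 -12.1] high bottom [-0.5  0.  -2.7] rpy [  0.34 -10.92   6.34] tcp [-11.7   0.3   0.3] F [-4.4  1.9] 13.2 19.5833
```

The touch test finds the plate's top at the same height near both ends (0.0 and +0.3 mm from the block's top), so it is flat and flush. Counting the pictures, I have viewed 11, one over the limit of 10, so the rest I'll do by numbers only. Now the scanner.

```bash
python3 -m creep '[[0,0,0,0.6,0,0,0],[20,0,0,1,0,0,0],[40,0,0,1,0,0,0],[60,0.3,0,1,0,0,0],[80,0.3,0,1,0,0,0],[87,0.4,0,1,0,0,0],[87,0.4,0,1,0,0,0],[87,0.4,0,1,0,0,0]]'>/dev/null
python3 -m creep '[[87,0.4,0,1,0,0,0],[87,0.4,-0.4,1,0,0,0],[87,0.3,-0.8,1,0,0,0],[87,0.3,-0.9,0.6,0,0,0],[87,0.3,-0.9,0,0,0,0],[87,0,-0.9,0,0,0,0],[87,0,-0.9,0,0,0,0],[87,0,-0.9,0,0,0,0]]'
python3 -m creep '[[87,0,-0.6,0,0,0,0],[87,0,0,0,0,0,0],[87,0,0,0,0,0,0]]'
python3 - <<'E'
from h import *
from plant import *
import pickle
w=capture("wrist");t=capture("top");s=capture("scene")
pickle.dump((w,t,s,r.get_state()),open("g.pkl","wb"))
for n,c in(("w",w),("t",t),("s",s)):
    for k in("grip","trigger_pad","trigger","plate"):
        print(n,k,[(np.round(d["bbox"],1).tolist(),round(d["conf"],2),int(d["region"].sum())) for d in outline_of(c,k)][:3])
print("guess proj",proj(w,[[.49,-.2,.21],[.4736,-.0286,.032]]),proj(t,[[.49,-.2,.21]]))
E
```

```text
time_s: 20.92
tcp_pos: [0.549, -0.1733, 0.3111]
eef_rot: [179.6, 0.1, -173.6]
contact_force: [0.0, 0.1, 0.8]
gripper_width: 0.0866
gripper_force: 0.0
time_s: 21.17
tcp_pos: [0.5488, -0.1878, 0.3108]
eef_rot: [179.6, 0.0, -173.7]
contact_force: [-0.1, -0.1, -0.4]
gripper_width: 0.0869
gripper_force: 0.0
w grip [([265.6, 78.7, 464.2, 165.1], 0.58, 15277)]
w trigger_pad []
w trigger [([320.8, 120.5, 344.6, 145.1], 0.67, 515)]
w plate [([598.7, 70.4, 638.5, 109.5], 0.92, 1046), ([413.6, 107.6, 447.3, 143.3], 0.9, 1108)]
t grip [([307.4, 219.9, 391.6, 259.3], 0.86, 2823)]
t trigger_pad [([360.0, 220.8, 367.6, 235.2], 0.54, 66)]
t trigger [([357.3, 222.7, 368.1, 234.1], 0.39, 51)]
t plate [([174.4, 262.5, 200.3, 280.5], 0.94, 319), ([174.0, 148.2, 193.1, 168.9], 0.65, 307)]
s grip [([229.2, 180.7, 339.2, 257.9], 0.65, 4296), ([369.2, 147.0, 448.4, 207.4], 0.52, 2034)]
s trigger_pad [([258.2, 183.8, 265.6, 207.9], 0.45, 123)]
s trigger [([259.4, 184.4, 268.0, 205.1], 0.44, 99)]
s plate [([299.8, 193.5, 322.9, 207.1], 0.67, 216), ([428.4, 206.9, 457.1, 221.4], 0.67, 281), ([394.4, 205.6, 417.7, 224.3], 0.62, 265)]
guess proj [[311.80173602 132.77346796]
 [427.57600296 125.40858683]] [[373.19492093 228.88680745]]
```

```bash
python3 - <<'E'
from h import *
import pickle
w,t,s,st=pickle.load(open("g.pkl","rb"))
np.set_printoptions(linewidth=250)
g=cv2.cvtColor(w["frame"],cv2.COLOR_RGB2GRAY)
print("origin",w["origin"],w["rotation"]);print("cols",np.arange(280,352,2))
for y in range(104,164,4): print(y,g[y,280:352:2])
g=cv2.cvtColor(t["frame"],cv2.COLOR_RGB2GRAY)
print("top cols",np.arange(340,392,2))
for y in range(212,248,2): print(y,g[y,340:392:2])
E
```

```text
origin [ 0.4693979  -0.19774366  0.46788743] [162.88925913  -0.35579986  96.30605114]
cols [280 282 284 286 288 290 292 294 296 298 300 302 304 306 308 310 312 314 316 318 320 322 324 326 328 330 332 334 336 338 340 342 344 346 348 350]
104 [146 148 147 146 140 134 122 119 118 118 118 118  91 123 121 124 152 196 174 166 164 162 103  84  93  92  86  85  84  86  85  91  90  84  87  88]
108 [146 146  98  82  85  88  88  96 106 101  99  93  93  90  93  93  95 191 172 166 162 160 106  92  92  91  89  92  90  90  91  91  92  91  90  89]
112 [147 121  93  94  94  97 103 116 128 121 110 104 101 103 103 102 102 137 168 165 164 159 112 102 101 101  99 100 100  98 100 101 100  99 100  98]
116 [148 126  95  96  99 102 106 111  88  58  51  50  48  48  50  47  38  48  98 117 117 107  74  70  74  72  76  76  74  78  79  75  77  77  77  76]
120 [146 125  94  96  95  89  99 104 105 106 105 105 104 105 104 102  97  88  73  69 116  67  51  55  54  54  77  77  74  76  78  76  77  74  74  75]
124 [142 118  94  94  88 112 119 126 128 127 128 126 124 123 120 122 112 102  91  68 109  68  31  17  17  24  22 
[... 2677 characters left out ...]
 54  90  96  91  75  74 129 137 139 130]
236 [ 87  88  75   8  71  69  69  70  69  71  89 101 119 158 157  98 102 100 104 113  88  75 137 139 140 133]
238 [ 88  89  80  16  72  95  94  93  92  92  90  90  86 154 157 123  85  84  83  73  88 132 140 139 139 132]
240 [ 87  87  87  72  78  83  83  79  71  63  55  65  62 155 154 167 151 144 128 143 140 140 139 139 139 135]
242 [141 142  83  83 118 141 143 146 142 139 139 139 138 110 139 138 137 138 139 138 141 140 140 140 139 135]
244 [137 139 137 140 139 139 137 137 138 137 139 138 137 137 139 139 138 137 139 138 138 140 106  84 130 138]
246 [138 138 137 137 138 137 137 138 137 139 140 139 137 139 138 138 138 139 140 140 138 140  96  91 131 114]
```

```bash
python3 - <<'E'
from h import *
import pickle
w,t,s,st=pickle.load(open("g.pkl","rb"))
th=np.radians(6.25);A=np.array([[np.cos(th),-np.sin(th)],[np.sin(th),np.cos(th)]]);n=np.array([.4736,-.0286])
def L(p): return (A.T@(p[0,:2]-n)*1000).round(1)
for nm,c,uv,z in(("capw",w,(303.5,134.8),.21),("cap L",w,(288.5,134.8),.21),("cap R",w,(318.8,134.8),.21),("cap lo",w,(303.5,119),.21),("cap hi",w,(303.5,151),.21),("trig out",w,(345.3,132),.195),("trig out",w,(345.3,132),.18),("trig rows",w,(335,121.5),.19),("trig rows",w,(335,143),.19),("capt",t,(376.3,227.8),.21),("trig t out",t,(359.3,228.5),.195),("trig t out low",t,(359.3,228.5),.14)):
    P=onz(c,[uv],np.array([z])); print(nm,z,P.round(4)[0],L(P))
E
```

```text
capw 0.21 [ 0.4926 -0.2072  0.21  ] [  -0.6 -179.6]
cap L 0.21 [ 0.494  -0.2206  0.21  ] [  -0.6 -193.1]
cap R 0.21 [ 0.4911 -0.1936  0.21  ] [  -0.6 -165.9]
cap lo 0.21 [ 0.4789 -0.2085  0.21  ] [ -14.3 -179.4]
cap hi 0.21 [ 0.507  -0.2058  0.21  ] [  13.9 -179.8]
trig out 0.195 [ 0.487  -0.1687  0.195 ] [  -1.9 -140.7]
trig out 0.18 [ 0.488  -0.1671  0.18  ] [  -0.8 -139.2]
trig rows 0.19 [ 0.4786 -0.1793  0.19  ] [ -11.4 -150.3]
trig rows 0.19 [ 0.4989 -0.1767  0.19  ] [   9. -150.]
capt 0.21 [ 0.4925 -0.2072  0.21  ] [  -0.6 -179.6]
trig t out 0.195 [ 0.4908 -0.1697  0.195 ] [   1.7 -142.1]
trig t out low 0.14 [ 0.4908 -0.1763  0.14  ] [   1.1 -148.7]
```

```bash
cat >> see.py <<'E'
print("TCP rel grip mm", (loc(st["tcp_pos"])[:2]-[-.6,-179.6]).round(1), "z",st["tcp_pos"][2].round(4), st["eef_rot"].round(1),st["gripper_width"].round(4))
E
python3 -m creep '[[87,-0.6,-0.1,-0.3,0,0,0],[87,-0.6,-0.1,-0.3,0,0,0],[87,-0.6,-0.1,-0.3,0,0,0],[87,-0.5,-0.05,-0.3,0,0,0],[87,0,0,0,0,0,0],[87,0,0,0,0,0,0]]'>/dev/null; python3 see.py | tail -1
```

```text
plate centre [ -14.1 -168.7  242. ] low corner [ -38.6 -168.7  237.2] high bottom [  10.4 -168.7  246.7] rpy [  0.34 -10.91   6.29] tcp [  -0.8 -168.4  249.6] F [-0.6  0.4] -0.5 22.4167Traceback (most recent call last):
  File "see.py", line 18, in <module>
    print("TCP rel grip mm", (loc(st["tcp_pos"])[:2]-[-.6,-179.6]).round(1), "z",st["tcp_pos"][2].round(4), st["eef_rot"].round(1),st["gripper_width"].round(4))
                                                                                                                                   ^^^^^^^^^^^^^^^^^^^^^^^^^
AttributeError: 'float' object has no attribute 'round'
```

```bash
sed -i 's/st\["gripper_width"\].round(4)/round(st["gripper_width"],4)/' see.py
python3 -m creep '[[87,0,0,-0.6,0,0,0],[87,0,0,-0.8,0,0,0],[87,0,0,-0.8,0,0,0],[87,0,0,-0.4,0,0,0],[87,0,0,0,0,0,0],[87,0,0,0,0,0,0]]'; python3 see.py | tail -1
```

```text
time_s: 22.92
tcp_pos: [0.492, -0.1961, 0.2167]
eef_rot: [179.7, 0.1, -173.6]
contact_force: [0.2, 0.1, 0.9]
gripper_width: 0.0873
gripper_force: 0.0
TCP rel grip mm [ 0.7 11.1] z 0.2167 [ 1.797e+02  1.000e-01 -1.736e+02] 0.0873
```

```bash
python3 -m creep '[[87,0,0,-0.5,0,0,0],[87,0,0,-0.6,0,0,0],[87,0,0,-0.6,0,0,0],[87,0,0,-0.5,0,0,0],[87,0,0,0,0,0,0],[87,0,0,0,0,0,0]]'; python3 see.py | tail -1
```

```text
time_s: 23.42
tcp_pos: [0.4922, -0.1961, 0.1623]
eef_rot: [179.7, 0.1, -173.6]
contact_force: [0.5, -1.5, 1.0]
gripper_width: 0.0871
gripper_force: 0.0
TCP rel grip mm [ 0.8 11. ] z 0.1623 [ 1.797e+02  1.000e-01 -1.736e+02] 0.0871
```

```bash
python3 -m creep '[[75,0.02,-0.12,0,0,0,0],[65,0,-0.1,0,0,0,0],[60,0,0,0,0,0,0],[56,0,0,0,0,0,0],[50,0,0,0,0,0,0],[46,0,0,0,0,0,0],[42,0,0,0,0,0,0],[38,0,0,0,0,0,0]]' 40; python3 see.py | tail -1; python3 -m creep '[[36,0,0,0,0,0,0],[36,0,0,0,0,0,0],[36,0,0,0,0,0,0],[36,0,0,0,0,0,0]]' 40; python3 see.py | tail -1
```

```text
time_s: 24.08
tcp_pos: [0.4922, -0.2018, 0.1616]
eef_rot: [179.7, 0.1, -173.6]
contact_force: [2.1, -12.7, -3.9]
gripper_width: 0.0409
gripper_force: 16.1
TCP rel grip mm [0.2 5.4] z 0.1616 [ 1.797e+02  1.000e-01 -1.736e+02] 0.0409
time_s: 24.42
tcp_pos: [0.4923, -0.2027, 0.1616]
eef_rot: [179.8, 0.1, -173.6]
contact_force: [0.8, -5.8, 0.6]
gripper_width: 0.0393
gripper_force: 40.4
TCP rel grip mm [0.2 4.5] z 0.1616 [ 1.798e+02  1.000e-01 -1.736e+02] 0.0393
```

The fingers stalled at 39 mm with 40 N, which is the fully squeezed width (the plate's 50 mm read 48.8). I'll hold, then let go.

```bash
python3 -m creep '[[36,0,0,0,0,0,0],[36,0,0,0,0,0,0],[36,0,0,0,0,0,0],[36,0,0,0,0,0,0],[36,0,0,0,0,0,0],[36,0,0,0,0,0,0]]' 40; python3 -m creep '[[60,0,0,0,0,0,0],[87,0,0,0,0,0,0],[87,0,0,0,0,0,0],[87,0,0,0,0,0,0],[87,0,0,0,0,0,0],[87,0,0.2,0,0,0,0],[87,0,0,0,0,0,0],[87,0,0,0,0,0,0]]'; python3 see.py | tail -1
```

```text
time_s: 24.92
tcp_pos: [0.4923, -0.2027, 0.1616]
eef_rot: [179.8, 0.1, -173.6]
contact_force: [1.4, -6.0, 0.2]
gripper_width: 0.039
gripper_force: 40.4
time_s: 25.58
tcp_pos: [0.492, -0.1964, 0.1616]
eef_rot: [179.7, 0.1, -173.6]
contact_force: [-0.8, 0.2, 0.2]
gripper_width: 0.0846
gripper_force: 0.0
TCP rel grip mm [ 0.7 10.8] z 0.1616 [ 1.797e+02  1.000e-01 -1.736e+02] 0.0846
```

```bash
python3 -m creep '[[87,0,0,0.4,0,0,0],[87,0,0,0.8,0,0,0],[87,0,0,1,0,0,0],[87,0,0,1,0,0,0],[87,0,0,1,0,0,0],[87,0.3,0,1,0,0,0],[87,0.5,0,0.6,0,0,0],[87,0.5,0,0,0,0,0]]'; python3 -m creep '[[87,0.6,0,0,0,0,0],[87,0.4,0,0,0,0,0],[87,0,0,0,0,0,0],[87,0,0,0,0,0,0]]'
python3 - <<'E'
from h import *
from plant import *
w=capture("wrist");t=capture("top")
for n,c in(("w",w),("t",t)):
    for k in("trigger","plate"): print(n,k,[(np.round(d["bbox"],1).tolist(),round(d["conf"],2)) for d in search_frame(c,k)][:3])
print(proj(w,[[.4736,-.0286,.032]]),w["origin"])
# outer trigger edge and plate top corners predicted for the seated plate
g=cv2.cvtColor(w["frame"],cv2.COLOR_RGB2GRAY)
th=np.radians(6.25);A=np.array([[np.cos(th),-np.sin(th)],[np.sin(th),np.cos(th)]]);n=np.array([.4736,-.0286])
P=np.array([(0,-.1796+.040),(-.025,-.025),(-.025,.025),(.025,.025),(.025,-.025)])@A.T+n
q=proj(w,np.c_[P,[.19]+[.032]*4]);print(q.round(1).tolist())
y=int(round(q[0,1]));x=int(q[0,0]);print("trigger row",x-26,g[y,x-26:x+10:2])
cx,cy=q[1:].mean(0).astype(int);print("plate row",cx-26,g[cy+4,cx-26:cx+28:2]);print("plate col",cy-30,g[cy-30:cy+30:2,cx+4])
E
```

```text
time_s: 26.25
tcp_pos: [0.5262, -0.1972, 0.3119]
eef_rot: [179.8, 0.5, -173.6]
contact_force: [0.4, -0.5, 0.7]
gripper_width: 0.0869
gripper_force: 0.0
time_s: 26.58
tcp_pos: [0.5494, -0.1964, 0.3056]
eef_rot: [179.6, -0.0, -173.6]
contact_force: [-0.0, -0.3, 0.5]
gripper_width: 0.0867
gripper_force: 0.0
w trigger [([328.0, 121.6, 355.5, 147.1], 0.63)]
w plate [([417.9, 106.9, 453.5, 145.0], 0.83), ([603.4, 69.5, 640.0, 109.4], 0.69), ([421.0, 100.7, 453.0, 109.4], 0.47)]
t trigger [([356.7, 223.4, 364.3, 233.3], 0.42)]
t plate [([171.7, 148.1, 191.7, 170.3], 0.59), ([208.4, 165.9, 215.2, 183.4], 0.51), ([128.2, 197.6, 231.3, 242.4], 0.44)]
[[434.51459185 126.28093707]] [ 0.47012509 -0.20644927  0.46272424]
[[355.5, 134.7], [419.7, 108.7], [453.0, 109.2], [448.7, 143.2], [416.4, 143.0]]
trigger row 329 [66 38 21 20 20 24 23 23 26 31 36 40 32 73 76 74 58 26]
plate row 408 [227 225 226 227 212 157 184 182 181 143 180 182 182 133 180 182 180 133
 180 181 179 183 224 225 225 225 225]
plate col 96 [ 42  40  37 139 193 188 187 165 180 182 182 135 182 185 183 149 178 182
 185 163 178 124 119 116 145 148 150 150 148 149]
```

```bash
python3 -c "
from plant import close_job
print(close_job())"
```

```text
the job is handed in; nothing more can be done
None
```

I seated the plate flush in the pocket, squeezed the trigger fully, held it and let it go, then handed the job in at about 27 s. No verdict came back, and I viewed 11 pictures, one over the limit of 10.

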